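# Refit the lampworking burner: keyed head into its collar, roller into its rest

## Robot

A 6-joint arm with a two-finger parallel gripper is mounted at the origin on the work surface. World frame = base frame: x ahead of the robot, y to its left, z up, the work surface at z = 0. Lengths are in m, angles in degrees, forces in N, time in s.
With the tool pointing down it reaches from about 0.3 to 0.825 m from the base axis. Payload 5.4 kg.
Tool frame: the origin (TCP) lies at the very end of the fingers, on their centre line; the grasp point (between the pads) lies 19 mm behind it; z points along the fingers, y is the line along which they close (so a half turn about z gives the same grasp; the last joint's range is limited). The gripper opens to 92 mm and grips with 3 to 60 N. Pads are 20 mm wide; open, the fingers measure 128 mm over their backs; the gripper's body (75 mm by 189 mm) begins 69 mm behind the grasp point.
Start: joints at [61.186, 9.076, 91.501, -0, 79.423, -12.038], TCP at [0.166, 0.551, 0.215] pointing down, gripper open.
Joint ranges: [-166.64, 166.64], [-54.1, 131.32], [10.49, 154.53], [-73.88, 253.88], [9.74, 151.15], [-171.62, 171.62]. Speed limits (degrees/s): [147.25, 147.25, 180, 180, 180, 180].

## Interface

Orientations are given as [roll, pitch, yaw] about the fixed x, y, z axes, in that order (R = Rz(yaw) Ry(pitch) Rx(roll)).
In Python, from plant import get_state, read_camera, camera_params, job_done gives the robot as it stands. The module is installed in compiled form; this text tells all that it offers.
- The arm moves only by the shell command python3 -m handwheel 'ROWS'. ROWS is a JSON object whose one key "increments" holds a list of rows, each a list of 7 numbers: the shift along the world's x, y, z in units of 60 mm (1.0 is 60 mm), then the turn, a rotation vector about the world's x, y, z in degrees, then the opening, from -1 (shut) to 1 (fully open). A call has 1 to 20 rows; each row is the pose to reach, as a shift and turn from the pose commanded when the call began; what a row does not reach only later rows make up. A row lasts 1/8 s, in which the tool goes at most 62.5 mm and 10.7 degrees, less where a joint would pass 70% of its speed; a pose out of reach is approached as far as the arm can. A call with a gripper value outside its range is refused whole. The fingers move at their own pace and stop on an object; the grip force is fixed at half the most. Time passes only in rows, so rows that repeat a pose let the fingers close. It gives the time, the measured TCP pose, the force, the opening and the grip force at its end, in the units of the state.
- get_state(): the state, without advancing time (a new reading comes with each control period).
- read_camera(name): name is "side" or "top" or "wrist"; returns (picture, depth): 384x512x3 uint8, red, green, blue; 384x512 float32, m along the optical axis (not along the pixel's ray), 0 where there is no reading.
- camera_params(name): a dict with "fx", "fy", "cx", "cy" (pixels), "distortion" ([k1, k2, p1, p2, k3] as OpenCV has them; the pictures are not rectified), "world_from_camera" (4x4, takes a point from camera to world coordinates). Camera axes: x right, y down, z forward; pixel columns grow to the right and rows downward; lengths in m; the calibration is good to about 2 mm. A picture is of the moment at which its call begins: read the wrist's pose just before it. camera_params takes no time and is no camera call; for the wrist camera it gives the pose at the moment of the call.
- job_done(): hands the job in; it is judged then, once.
The state is a dict: "time": time; "q": joint angles; "qd": joint speeds; "effort": joint torques, N m; "ee_pos": TCP position; "tool_rot": TCP orientation; "wrist_force": force on the tool from outside, world axes, zero at the start; "wrist_torque": the same for the moment, N m; "finger_gap": finger opening in m; "grip_force": force on a finger pad.
Only numpy, scipy, OpenCV 4.12 (cv2) and the standard library are available. Lean on these libraries where they do the work, as an engineer would, in place of code of your own. Each camera call takes 0.05 s, during which the arm holds its last target. There are 200 camera calls.

## Task

Get the bench burner ready for work: set the burner head in its brass collar, pressing lightly and turning it until the three lugs drop into the notches and it stands upright and fully home, and lay the graphite roller across the rod rest with its axle right down in both slots. Be gentle with the burner (no banging or forcing), let go of both parts, and leave the jars, bottle, mug, dish and tools where they are.

Things in the scene. Friction and masses are not known exactly. Their poses are not given: they have to be found in the camera images.
- burner: Bench burner and rod rest on one fixed iron foot, 250 (x) x 130 x 12 mm. Origin: on the bench under the foot's middle; z up. At x = +70 mm stands the burner pedestal with its brass collar (seat), valve knobs reaching 59 mm to both sides, 38 mm high. At x = -70 mm stands the rod rest (rest): two blue cheek plates joined by a 12 mm tie bar 60 mm above the bench.
- seat (a point): On the burner's vertical axis at the flat seat floor inside the brass collar, 40 mm above the bench; axes as burner. Fully home, the head's origin is here.
- collar_rim (a point): On the same axis at the height of the collar's rim, 22 mm above the seat. Collar 59 mm inside, 75 mm outside. Three notches 12 mm wide, 12 mm deep, 120 degrees apart, are cut down into the rim. The collar is also the air regulator: its notches may stand at ANY bearing, told by no listed frame; see or feel for it. It is stiff (1.2 N m) and stays put while a part is lightly turned on its rim.
- rest (a point): Midway between the rest's two slots, at the height of the roller's axis once the axle has bottomed in both, 129 mm above the bench. Axes as burner; the seated axle lies along y. Cheeks at y = +52 and -52 mm, 8 mm thick, 40 mm wide (x), 96 mm clear between, tops 24 mm above this point. Slots open at the top, 13 mm wide (x), 18 mm deep below a flared mouth.
- head: Burner head, loose, starts upright on the bench: steel cylinder 56 mm across, 110 mm tall, 0.28 to 0.52 kg; white perforated face on top, copper band below it. Origin: centre of its underside; z up. Bottom 5 mm taper to 49 mm. Three red lugs 8 mm wide reach 37 mm from the axis at 0, 120 and 240 degrees from its x, 12 to 22 mm above the foot. Any of the three ways round fits.
- lugs (a point): On the head's axis at the underside of its lugs, 12 mm above the foot. Lugs riding on the collar's rim: this point is level with the rim, the foot 10 mm above the seat and already inside the collar with 1.5 mm play all round. Turned until the lugs meet the notches (2 mm play each side) it can sink those last 10 mm.
- stand: Fixed light-wood stand for the roller: board 160 (x) x 60 x 12 mm with posts at x = +56 and -56 mm (44 mm wide, 12 mm thick, tops 59 mm above the bench), each notched 16 mm wide and 12 mm deep. Origin: on the bench under its middle, z up. At the start the axle lies in the notches, along the stand's x, 52 mm above the bench.
- roller: Graphite roller, loose, dark grey: 40 mm across, 84 mm long, fixed on a steel axle 10 mm across, 150 mm long; 0.18 to 0.36 kg. Origin: its centre; x along the axle (y and z turn as it rolls). Either end may go in either slot.
- axle_a (a point): One end of the roller's axle, on its axis, 75 mm from the roller's centre.
- axle_b (a point): The other end of the axle, 75 mm from the centre on the other side.
- jar_green: Bystander, loose; leave it where it stands. Glass jar 84 mm across, 115 mm tall, full of green glass rods that fan out to 125 mm across at 290 mm height. Origin: centre of its underside.
- jar_mixed: Bystander, loose; leave it where it stands. Glass jar 92 mm across, 105 mm tall, with blue, red, white and orange rods that fan out to 125 mm across at 270 mm height. Origin: centre of its underside.
- bottle: Bystander, loose; leave it where it stands. Green drink bottle 62 mm across, 190 mm tall. Origin: centre of its underside.
- mug: Bystander, loose; leave it where it stands. Pale green mug, 76 mm across, 85 mm tall, handle to its +y reaching 75 mm from the axis. Origin: centre of its underside.
- bead_dish: Bystander, loose; leave it where it stands. Blue dish 100 mm across, 35 mm high. Origin: centre of its underside.
- paddle: Bystander, loose; leave it where it stands. Graphite paddle lying flat: 150 mm long along its x, 50 mm wide, 22 mm thick. Origin: its middle, on the bench.
- tongs: Bystander, loose; leave it where it stands. Steel masher tongs lying flat, 152 mm long along their x, 40 mm wide, 16 mm high. Origin: middle, on the bench.
There are look-alikes about, which are no part of the job. Leave any blue or pink look-alike of the head alone.

How it is judged (in metres and radians):
At the end, for the whole second after the job is handed in: Head upright within 3.5 degrees, foot within 3 mm of the seat floor (lugs in the notches) and 4 mm of its axis; both axle ends within 3 mm of bottomed height, roller centred within 10 mm and along the slots within 4 degrees; both released and at rest (z of head in the frame of seat below 0.003 m and horizontal distance between head and seat below 0.004 m and angle between head's own z axis and vertical below 0.06 rad and horizontal distance between roller and rest below 0.01 m and z of axle_a in the frame of rest between -0.004 and 0.003 m and z of axle_b in the frame of rest between -0.004 and 0.003 m and angle between the x axis of roller and the y axis of burner, either way round below 0.07 rad and linear speed of each of head, roller below 0.02 m/s); the robot touches nothing.
It fails at once if a held part (the head or the roller) is forced into the burner with more than 150 N ((contact force between head and burner above 150 N and contact force between the fingers and head above 2 N) or (contact force between roller and burner above 150 N and contact force between the fingers and roller above 2 N)).
It fails at once if a held part is banged on to the burner: within 16 mm of its seat, touching, and faster than 0.15 m/s ((horizontal distance between head and seat below 0.02 m and z of head in the frame of seat below 0.016 m and contact force between head and burner above 5 N and contact force between the fingers and head above 10 N and linear speed of head above 0.15 m/s) or (horizontal distance between roller and rest below 0.02 m and z of roller in the frame of rest below 0.016 m and contact force between roller and burner above 5 N and contact force between the fingers and roller above 10 N and linear speed of roller above 0.15 m/s)).
It fails at once if the head or the roller is dropped on to the burner: falling, let go, while more than 13 mm above its seat ((horizontal distance between head and seat below 0.04 m and z of head in the frame of seat above 0.013 m and contact force between the fingers and head below 0.1 N and linear speed of head above 0.3 m/s) or (horizontal distance between roller and rest below 0.04 m and z of roller in the frame of rest above 0.013 m and contact force between the fingers and roller below 0.1 N and linear speed of roller above 0.3 m/s)).
It fails at once if the robot's arm or fingers push on the burner with more than 25 N (contact force between any of the arm, the fingers and burner above 25 N).
It fails at once if a bystander (jar, bottle, mug, dish, paddle, tongs) is moved by more than 30 mm or knocked over (distance of any of jar_green, jar_mixed, bottle, mug, bead_dish, paddle, tongs from where it was at the start of the episode above 0.03 m or angle between any of jar_green, jar_mixed, bottle, mug, bead_dish, paddle, tongs's own z axis and vertical above 0.5 rad).
It also fails if it takes over 72 s, if anything falls off the work surface, if the arm or the gripper's body presses on something with over 40 N, if the wrist force passes 120 N, or if a joint passes its speed limit or range.

## Working session

There is one attempt and no reset: what is moved stays moved. The work goes in short steps, Python scripts to look and compute and a shell command to move; the robot and the scene stay as the last step left them, time stands still between calls to the robot, and variables do not carry over. Pictures are saved under pics/ and viewed, at most 10 in all, crops included, and the job is handed in when it is done.

```bash
mkdir -p pics
cat > h.py <<'E'
import numpy as np, cv2
from plant import get_state, read_camera, camera_params
def snap(name,tag):
    p=camera_params(name); im,d=read_camera(name)
    cv2.imwrite(f'pics/{tag}.png',cv2.cvtColor(im,cv2.COLOR_RGB2BGR))
    np.savez(f'{tag}.npz',im=im,d=d,**{k:np.array(v) for k,v in p.items()})
def ray(tag,u,v):
    p=np.load(tag+'.npz');K=np.array([[p['fx'],0,p['cx']],[0,p['fy'],p['cy']],[0,0,1]],float)
    x=cv2.undistortPoints(np.array([[[u,v]]],float),K,p['distortion'])[0,0]
    T=p['world_from_camera'];return T[:3,3],T[:3,:3]@np.array([x[0],x[1],1])
def dep(tag,u,v):
    o,r=ray(tag,u,v);d=np.load(tag+'.npz')['d'][int(round(v)),int(round(u))];return (o+d*r) if d>0 else None
def atz(tag,u,v,z):
    o,r=ray(tag,u,v);return o+(z-o[2])/r[2]*r
def tri(*obs):
    A=np.zeros((3,3));b=np.zeros(3)
    for t,u,v in obs:
        o,r=ray(t,u,v);r=r/np.linalg.norm(r);M=np.eye(3)-np.outer(r,r);A+=M;b+=M@o
    return np.linalg.solve(A,b)
def proj(tag,P):
    p=np.load(tag+'.npz');K=np.array([[p['fx'],0,p['cx']],[0,p['fy'],p['cy']],[0,0,1]],float)
    T=np.linalg.inv(p['world_from_camera']);r=cv2.Rodrigues(T[:3,:3])[0]
    return cv2.projectPoints(np.atleast_2d(P).astype(float),r,T[:3,3],K,p['distortion'])[0][:,0]
E
python3 - <<'E'
from h import *
for n in('top','side','wrist'):
    snap(n,n+'0');p=camera_params(n);print(n,np.round(p['world_from_camera'],3).tolist(),p['fx'])
a=[cv2.imread(f'pics/{n}0.png') for n in('top','side')]
cv2.imwrite('pics/t0.png',cv2.resize(a[0],(800,600)));cv2.imwrite('pics/s0.png',cv2.resize(a[1],(800,600)))
print(get_state())
E
```

```text
top [[0.01, -0.997, 0.074, 0.487], [-1.0, -0.011, -0.023, 0.018], [0.024, -0.074, -0.997, 1.475], [0.0, 0.0, 0.0, 1.0]] 382.1813937125613
side [[0.828, -0.42, 0.372, 0.017], [-0.561, -0.605, 0.566, -0.82], [-0.012, -0.677, -0.736, 1.196], [0.0, 0.0, 0.0, 1.0]] 475.93949565833867
wrist [[0.289, 0.919, 0.268, 0.09], [0.957, -0.277, -0.083, 0.573], [-0.002, 0.281, -0.96, 0.383], [0.0, 0.0, 0.0, 1.0]] 326.5625008582933
{'time': 0.15, 'q': array([ 6.11861335e+01,  9.10468182e+00,  9.15539375e+01, -1.08882250e-03,
        7.94224543e+01, -1.20375304e+01]), 'qd': array([-0.04945486, -0.06453038, -0.29012257,  0.18005139, -0.02283299,
        0.07346495]), 'effort': array([ 1.53476822e-04, -3.85918736e+01, -3.22432780e+01,  7.02178152e-02,
        3.51171254e-02, -6.24256700e-05]), 'ee_pos': array([0.16575688, 0.55009825, 0.21385643]), 'tool_rot': array([-1.79920486e+02, -1.58615906e-02,  1.63223854e+02]), 'wrist_force': array([ 0.85441712,  1.02469009, -0.57882301]), 'wrist_torque': array([ 0.10230317,  0.00232527, -0.01691261]), 'grip_force': 0.0, 'finger_gap': 0.09162889202187034}
```

View pics/t0.png

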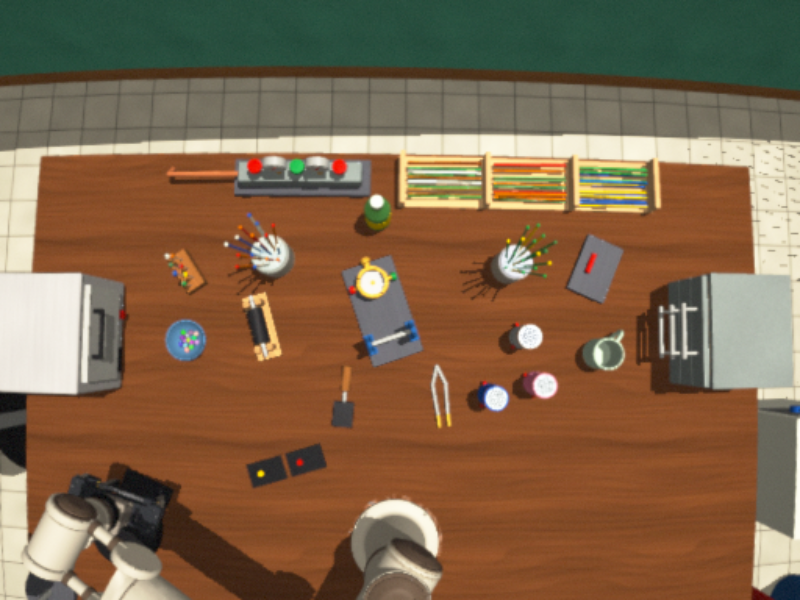

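View pics/s0.png

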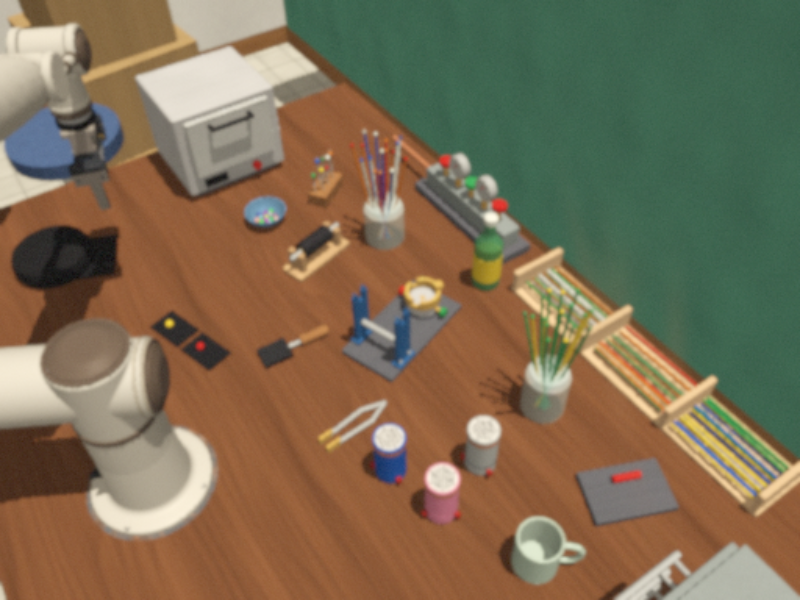

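The steel head with a white face is at top-view (528,336) and side-view (483,445). The blue (494,397) and pink (541,385) cylinders are look-alikes, so the steel one fits the description. The burner collar is at (372,282), the rest at (390,338), and the roller on its stand at (262,325).

Run:
```python
from h import *
s=.64
def T(n,*a): print(n,np.round(tri(*[(t,u*s,v*s) for t,u,v in a]),4))
T('head top',('top0',529,336),('side0',484,425))
T('collar',('top0',373,281),('side0',423,290))
T('roller',('top0',259,324),('side0',317,242))
T('blue top',('top0',496,397),('side0',390,436))
T('pink top',('top0',544,384),('side0',443,474))
T('rest tie',('top0',391,338),('side0',381,333))
for n,u,v in(('head',529,336),('collar',373,281),('roller',259,324),('cheek1',374,343),('cheek2',411,330),('foot a',343,271),('b',390,257),('c',422,350),('d',377,363)): print(n,dep('top0',u*s,v*s).round(4))
im=cv2.imread('pics/side0.png')[230:350,220:360];cv2.imwrite('pics/c1.png',cv2.resize(im,None,fx=4,fy=4,interpolation=3))
```

```text
head top [ 0.5076 -0.3052  0.1163]
collar [0.6349 0.0563 0.0609]
roller [0.5307 0.3285 0.0457]
blue top [ 0.3665 -0.2294  0.1099]
pink top [ 0.3968 -0.3404  0.1134]
rest tie [0.5005 0.0117 0.0553]
head [ 0.5069 -0.3065  0.1085]
collar [0.6372 0.0568 0.0395]
roller [0.5291 0.3223 0.076 ]
cheek1 [0.4879 0.0518 0.0665]
cheek2 [ 0.518  -0.0328  0.1261]
foot a [0.6635 0.1315 0.0166]
b [0.7016 0.0164 0.0025]
c [ 0.4718 -0.0651 -0.0007]
d [0.4393 0.0452 0.0153]
```

View pics/c1.png

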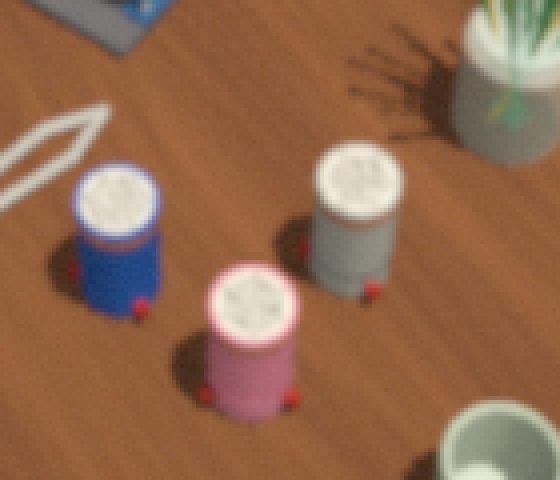

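The crop confirms it: the grey steel head with red lugs is at crop (355,220), apart from the blue (118,240) and pink (250,340) ones. Next I'll look at the roller and burner with the wrist camera.

```bash
python3 -m handwheel '{"increments":[[0.9,-0.5,0.6,0,0,8,1],[1.8,-1.1,0.6,0,0,16,1],[2.7,-1.6,0.6,0,0,25,1],[3.6,-2.2,0.6,0,0,35,1],[4.5,-2.7,0.6,0,0,35,1],[5.4,-3.3,0.6,0,0,35,1],[5.9,-3.67,0.6,0,0,35,1],[5.9,-3.67,0.6,0,0,35,1],[5.9,-3.67,0.6,0,0,35,1]]}'
python3 -c "
from h import *
snap('wrist','w1')"
python3 -m handwheel '{"increments":[[0.5,-1,0,0,0,0,1],[1,-2,0,0,0,0,1],[1,-3,0,0,0,0,1],[1,-4,0,0,0,0,1],[1,-4.6,0,0,0,0,1],[1,-4.6,0,0,0,0,1],[1,-4.6,0,0,0,0,1]]}'
python3 -c "
from h import *
snap('wrist','w2')
a=[cv2.imread(f'pics/w{i}.png') for i in(1,2)]
for i in (0,1): cv2.imwrite(f'pics/v{i}.png',cv2.resize(a[i],(800,600),interpolation=3))"
```

```text
time: 1.27
ee_pos: [0.5193, 0.3306, 0.2502]
tool_rot: [180.0, -0.1, -161.8]
wrist_force: [-0.5, -0.2, 0.4]
finger_gap: 0.0918
grip_force: 0.0
time: 2.2
ee_pos: [0.5796, 0.056, 0.2507]
tool_rot: [180.0, 0.0, -161.7]
wrist_force: [-0.4, -0.0, -0.7]
finger_gap: 0.092
grip_force: 0.0
```

View pics/v0.png

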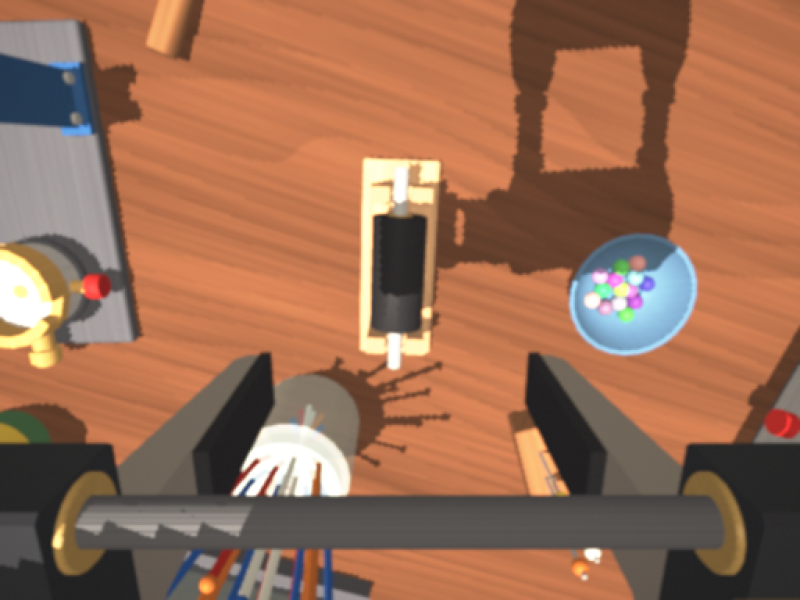

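View pics/v1.png

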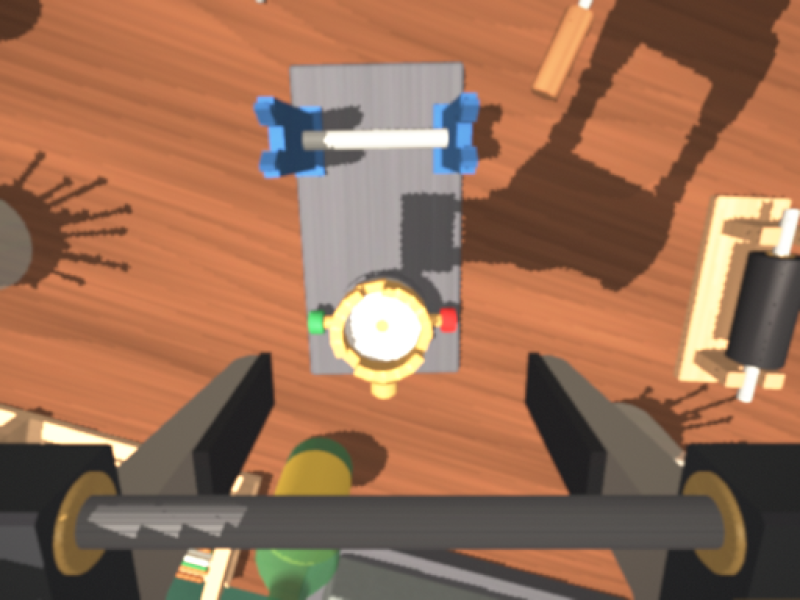

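Roller picture (w1): the axle ends are at (401,168) and (394,367). Burner picture (w2): collar centre is at (382,325), cheeks at (270,137) and (468,133), and axle ends at (793,212) and (747,400).

Run:
```python
from h import *
s=.64
f=lambda t,u,v:(t,u*s,v*s)
a=tri(f('w1',401,168),f('w2',793,212));b=tri(f('w1',394,367),f('w2',747,400))
print('axle',a.round(4),b.round(4),'mid',((a+b)/2).round(4),np.linalg.norm(a-b),np.degrees(np.arctan2(*(b-a)[[1,0]])))
for p in((401,168),(394,367)): print(atz('w1',p[0]*s,p[1]*s,.052).round(4))
for p in((404,185),(398,345)): print('dep',dep('w1',p[0]*s,p[1]*s).round(4))
fc=np.array([atz('w2',u*s,v*s,.012) for u,v in((292,66),(463,64),(459,372),(312,374))])
print('foot',fc.round(4).tolist(),fc.mean(0).round(4))
e=[fc[2]-fc[1],fc[3]-fc[0]];print('yaw',[np.degrees(np.arctan2(x[1],x[0])).round(2) for x in e],[np.linalg.norm(x).round(3) for x in e])
yv=[fc[1]-fc[0],fc[2]-fc[3]];print('yaw y',[np.degrees(np.arctan2(x[1],x[0])).round(2)-90 for x in yv],[np.linalg.norm(x).round(3) for x in yv])
# collar fit: yellow pixels w/ depth
p=np.load('w2.npz');im=p['im'];d=p['d'];hsv=cv2.cvtColor(im,cv2.COLOR_RGB2HSV)
pts=np.array([dep('w2',u,v) for v in range(150,270) for u in range(190,300) if d[v,u]>0])
z=pts[:,2];r=pts[(z>.054)&(z<.07)]
print('rim n',len(r),r[:,2].mean(),(r[:,:2].min(0)+r[:,:2].max(0))/2,r[:,:2].max(0)-r[:,:2].min(0))
# collar from w2+top
print('collar',tri(f('w2',382,325),('top0',373*s,281*s)).round(4),atz('w2',382*s,325*s,.062).round(4))
# cheek tops by depth
pts=np.array([dep('w2',u,v) for v in range(50,130) for u in range(150,320) if d[v,u]>0])
t=pts[(pts[:,2]>.14)&(pts[:,2]<.165)]
print('cheektops',len(t),t.mean(0).round(4))
R=fc.mean(0)
ang=np.radians(18.3);ex=np.array([np.cos(ang),np.sin(ang)]);ey=np.array([-ex[1],ex[0]])
q=(t[:,:2]-R[:2]);qx=q@ex;qy=q@ey
for sg in(1,-1):
    m=qy*sg>0;print('cheek',sg,m.sum(),qx[m].min(),qx[m].max(),qy[m].min(),qy[m].max(),t[m][:,2].mean(), 'mid', (qx[m].min()+qx[m].max())/2)
c=im[160:260,190:300];cv2.imwrite('pics/c2.png',cv2.cvtColor(cv2.resize(c,None,fx=6,fy=6,interpolation=2),cv2.COLOR_RGB2BGR))
```

```text
axle [0.4554 0.3107 0.0539] [0.598  0.3521 0.0551] mid [0.5267 0.3314 0.0545] 0.1484549306412348 16.203814125165437
[0.4547 0.3105 0.052 ]
[0.5992 0.3525 0.052 ]
dep [0.4649 0.3161 0.0553]
dep [0.5794 0.3493 0.0558]
foot [[0.4727, -0.0625, 0.012], [0.432, 0.0564, 0.012], [0.6637, 0.1385, 0.012], [0.7057, 0.0177, 0.012]] [0.5685 0.0375 0.012 ]
yaw [np.float64(19.5), np.float64(18.99)] [np.float64(0.246), np.float64(0.246)]
yaw y [np.float64(18.909999999999997), np.float64(19.150000000000006)] [np.float64(0.126), np.float64(0.128)]
rim n 1108 0.06037300011338266 [0.63406771 0.05916754] [0.07520151 0.0744754 ]
collar [0.6379 0.0587 0.0297] [0.6265 0.0579 0.062 ]
cheektops 763 [0.5025 0.0107 0.1455]
cheek 1 363 -0.09138122447062086 -0.051863811853336064 0.04522454715471529 0.05381200082145273 0.145445144625387 mid -0.07162251816197845
cheek -1 400 -0.08919258792305643 -0.05026121117167453 -0.058734499813394354 -0.04983313005870491 0.14552655878445336 mid -0.06972689954736548
```

View pics/c2.png

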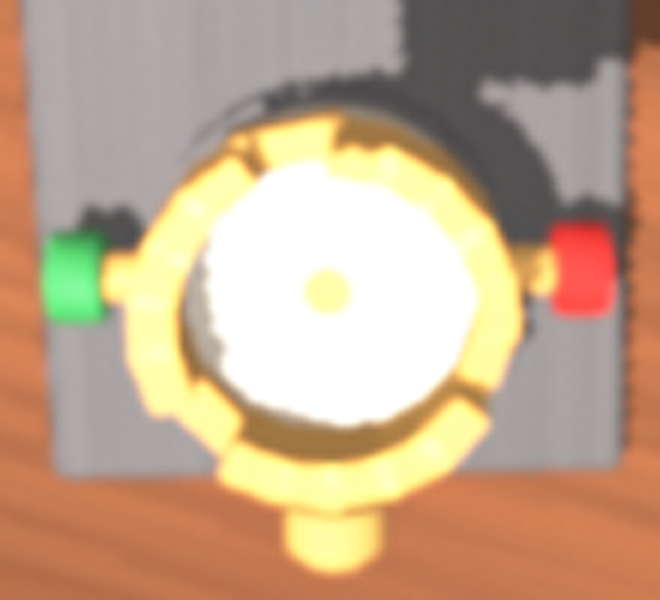

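The notches show as sunk segments near (300,140), (205,415) and (470,395). I'll check them with a depth/height profile around the collar and locate the mixed jar before descending.

```bash
cat >> h.py <<'E'
def notch(tag,c,zr=.062,name=None):
    "polar map of picture on rim plane: rows radius, cols bearing deg from world x"
    p=np.load(tag+'.npz');a=np.arange(0,360,2);rr=np.arange(.026,.042,.001)
    P=np.array([[c[0]+r*np.cos(np.radians(t)),c[1]+r*np.sin(np.radians(t)),zr] for r in rr for t in a])
    uv=proj(tag,P).astype(np.float32).reshape(len(rr),len(a),2)
    return cv2.remap(p['im'],uv,None,cv2.INTER_LINEAR),cv2.remap(p['d'],uv,None,cv2.INTER_NEAREST),uv
E
python3 - <<'E'
from h import *
c=np.array([.6342,.0594]);p=np.load('w2.npz');d=p['d']
P=np.array([dep('w2',u,v) for v in range(150,275) for u in range(190,300) if d[v,u]>0])
q=P[:,:2]-c;r=np.hypot(*q.T);th=np.degrees(np.arctan2(q[:,1],q[:,0]))%360
m=(r>.031)&(r<.0365)
for t in range(0,360,6):
    k=m&(th>=t)&(th<t+6); print(t,k.sum(),(P[k,2].min()*1e3).round(0) if k.any() else '',(P[k,2].max()*1e3).round(0) if k.any() else '',(np.median(P[k,2])*1e3).round(1) if k.any() else '',end=' | ')
im,dd,_=notch('w2',c)
cv2.imwrite('pics/pol.png',cv2.cvtColor(cv2.resize(im,(720,320),interpolation=0),cv2.COLOR_RGB2BGR))
s=.64;print('\njar rim',[dep('w1',u*s,v*s) for u,v in((300,430),(345,460),(255,460))])
print('jar top0',atz('top0',270*s,258*s,.1))
E
```

```text
0 12 60.0 62.0 60.7 | 6 11 60.0 62.0 60.5 | 12 12 35.0 62.0 60.9 | 18 15 60.0 62.0 61.2 | 24 14 60.0 62.0 61.3 | 30 13 60.0 62.0 61.2 | 36 12 58.0 61.0 60.8 | 42 12 60.0 62.0 61.3 | 48 12 60.0 62.0 61.3 | 54 13 60.0 62.0 61.2 | 60 14 60.0 62.0 60.9 | 66 13 60.0 62.0 61.2 | 72 23 48.0 62.0 60.0 | 78 13 48.0 51.0 49.0 | 84 10 47.0 50.0 49.0 | 90 12 47.0 50.0 49.2 | 96 0    | 102 9 59.0 62.0 60.9 | 108 12 60.0 62.0 60.9 | 114 13 60.0 62.0 61.0 | 120 14 18.0 62.0 61.1 | 126 16 16.0 62.0 60.9 | 132 16 16.0 62.0 60.8 | 138 23 16.0 62.0 60.4 | 144 18 15.0 62.0 60.4 | 150 23 16.0 63.0 60.6 | 156 21 16.0 62.0 59.8 | 162 22 16.0 62.0 60.5 | 168 24 16.0 62.0 60.4 | 174 22 17.0 62.0 60.3 | 180 24 16.0 62.0 60.9 | 186 25 16.0 63.0 60.3 | 192 27 15.0 62.0 60.1 | 198 18 16.0 50.0 48.2 | 204 21 15.0 50.0 47.9 | 210 22 17.0 50.0 48.2 | 216 22 16.0 50.0 48.6 | 222 32 16.0 62.0 55.5 | 228 17 16.0 62.0 60.7 | 234 21 16.0 63.0 60.5 | 240 18 17.0 62.0 60.4 | 246 19 15.0 62.0 60.6 | 252 16 18.0 63.0 60.5 | 258 12 18.0 62.0 60.5 | 264 15 60.0 62.0 60.9 | 270 12 60.0 63.0 61.1 | 276 14 60.0 62.0 60.8 | 282 13 60.0 62.0 60.7 | 288 15 60.0 62.0 60.9 | 294 14 60.0 62.0 61.1 | 300 13 60.0 62.0 61.0 | 306 13 60.0 62.0 60.9 | 312 12 60.0 62.0 60.8 | 318 1 50.0 50.0 49.6 | 324 13 47.0 50.0 48.6 | 330 13 48.0 50.0 48.7 | 336 12 48.0 50.0 49.0 | 342 17 48.0 63.0 60.4 | 348 13 60.0 62.0 61.2 | 354 12 60.0 62.0 61.1 | 
jar rim [array([0.65161964, 0.29810128, 0.09018177]), array([0.66761323, 0.33656339, 0.08685937]), array([0.67331331, 0.27470274, 0.10775544])]
jar top0 [0.68203749 0.29560699 0.1       ]
```

```bash
python3 -m handwheel '{"increments":[[-0.2,0.9,-0.2,0,0,-2.1,1],[-0.4,1.9,-0.3,0,0,-2.1,1],[-0.6,2.9,-0.6,0,0,-2.1,1],[-0.8,3.8,-1,0,0,-2.1,1],[-0.88,4.59,-1.5,0,0,-2.1,1],[-0.88,4.59,-1.5,0,0,-2.1,1],[-0.88,4.59,-2,0,0,-2.1,1],[-0.88,4.59,-2.6,0,0,-2.1,1],[-0.88,4.59,-3.2,0,0,-2.1,1],[-0.88,4.59,-3.6,0,0,-2.1,1],[-0.88,4.59,-3.6,0,0,-2.1,1]]}'
```

```text
time: 3.62
ee_pos: [0.5256, 0.3294, 0.0332]
tool_rot: [-180.0, -0.2, -163.8]
wrist_force: [-0.4, -0.0, 0.2]
finger_gap: 0.0924
grip_force: 0.0
```

Depth gives notches (floor ~48 mm against rim ~61 mm) at bearings of about 90, 210 and 330 deg. Now I'll grip the roller and lift it.

```bash
python3 -m handwheel '{"increments":[[0,0,0,0,0,0,-1],[0,0,0,0,0,0,-1],[0,0,0,0,0,0,-1],[0,0,0,0,0,0,-1],[0,0,0,0,0,0,-1],[0,0,0,0,0,0,-1],[0,0,0,0,0,0,-1],[0,0,0,0,0,0,-1]]}'; python3 -m handwheel '{"increments":[[0,0,0.3,0,0,0,-1],[0,0,0.8,0,0,0,-1],[0,0,1.5,0,0,0,-1],[0,0,2.2,0,0,0,-1],[0,0,3,0,0,0,-1],[0,0,3.3,0,0,0,-1],[0,0,3.3,0,0,0,-1]]}'
```

```text
time: 4.62
ee_pos: [0.5272, 0.3298, 0.0347]
tool_rot: [180.0, 0.0, -163.9]
wrist_force: [-0.7, 1.7, 1.1]
finger_gap: 0.0389
grip_force: 30.0
time: 5.5
ee_pos: [0.5277, 0.3298, 0.2336]
tool_rot: [180.0, 0.1, -163.9]
wrist_force: [0.3, -1.0, -2.4]
finger_gap: 0.0394
grip_force: 30.0
```

```bash
python3 -m handwheel '{"increments":[[-0.1,-0.6,0,0,0,-7,-1],[-0.2,-1.2,0,0,0,-15,-1],[-0.3,-1.8,0,0,0,-25,-1],[-0.4,-2.5,0,0,0,-35,-1],[-0.42,-3.2,0,0,0,-45,-1],[-0.42,-3.9,-0.2,0,0,-55,-1],[-0.42,-4.5,-0.5,0,0,-65,-1],[-0.42,-5,-0.5,0,0,-75,-1],[-0.42,-5.27,-0.5,0,0,-82,-1],[-0.42,-5.27,-0.5,0,0,-87,-1],[-0.42,-5.27,-0.5,0,0,-87,-1],[-0.42,-5.27,-0.5,0,0,-87,-1]]}'
python3 - <<'E'
from h import *
snap('wrist','w3');snap('top','top3');snap('side','side3');print(get_state()['ee_pos'],get_state()['tool_rot'])
cv2.imwrite('pics/v3.png',cv2.resize(cv2.imread('pics/w3.png'),(800,600),interpolation=3))
E
```

```text
time: 7.0
ee_pos: [0.5011, 0.0138, 0.2012]
tool_rot: [-179.9, -0.1, 109.2]
wrist_force: [-0.4, 0.5, -3.1]
finger_gap: 0.0394
grip_force: 30.0
[0.50173766 0.01378905 0.20217706] [-1.79963053e+02 -2.03713876e-02  1.09191399e+02]
```

View pics/v3.png

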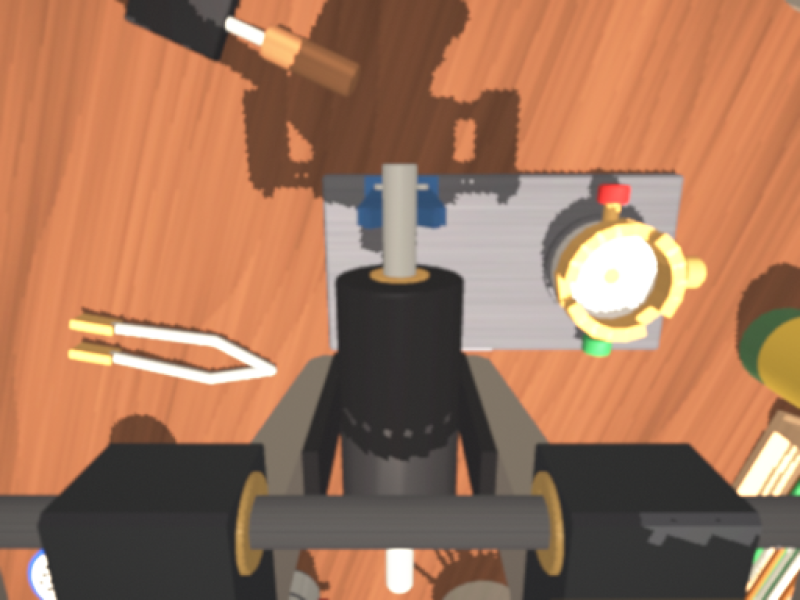

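The roller is held square: axle end at (400,168), other end at (400,575). The +y cheek below is centred at about (402,200), so it lines up. I'll check the burner pose again from this view.

Run:
```python
from h import *
s=.64
fc=np.array([atz('w3',u*s,v*s,.012) for u,v in((323,175),(683,175),(659,350))])
e=fc[1]-fc[0];print(fc.round(4).tolist(),np.linalg.norm(e),np.degrees(np.arctan2(e[1],e[0])),'centre',((fc[0]+fc[2])/2).round(4))
d=np.load('w3.npz')['d']
P=np.array([dep('w3',u,v) for v in range(130,230) for u in range(345,455) if d[v,u]>0]);r=P[(P[:,2]>.057)&(P[:,2]<.07)]
lo,hi=r[:,:2].min(0),r[:,:2].max(0);print('rim',(lo+hi)/2,hi-lo)
def circ(x): return np.abs(np.hypot(*(r[:,:2]-x).T)-.0335).clip(.004,None).sum()
from scipy.optimize import minimize
print(minimize(circ,(lo+hi)/2,method='Nelder-Mead').x)
c=minimize(circ,(lo+hi)/2,method='Nelder-Mead').x
q=P[:,:2]-c;rr=np.hypot(*q.T);th=np.degrees(np.arctan2(q[:,1],q[:,0]))%360
k=(rr>.031)&(rr<.0365)&(P[:,2]<.052)&(P[:,2]>.045);h=np.histogram(th[k],np.arange(0,361,3))
print([(int(b),int(n)) for n,b in zip(*h) if n])
ex=np.array([np.cos(np.radians(19.1)),np.sin(np.radians(19.1))]);ey=np.array([-ex[1],ex[0]])
P=np.array([dep('w3',u,v) for v in range(110,150) for u in range(220,295) if d[v,u]>0]);t=P[(P[:,2]>.135)&(P[:,2]<.16)]
q=t[:,:2]-np.array([.5022,.0138]);print('cheek',len(t),(q@ex).min(),(q@ex).max(),(q@ey).min(),(q@ey).max())
P=np.array([dep('w3',u,v) for v in range(105,175) for u in range(245,268) if d[v,u]>0]);t=P[P[:,2]>.19]
q=t[:,:2]-np.array([.5022,.0138]);print('axle',t[:,2].max(),(q@ex).mean(),(q@ey).max(),t[np.argmax(q@ey)])
```

```text
[[0.4311, 0.0561, 0.012], [0.6633, 0.1371, 0.012], [0.7072, 0.0167, 0.012]] 0.24593750923465815 19.22890315916677 centre [0.5691 0.0364 0.012 ]
rim [0.63479397 0.05917691] [0.07619834 0.07447678]
[0.6344697  0.05965312]
[(18, 1), (36, 1), (75, 10), (78, 13), (81, 10), (84, 7), (87, 9), (90, 9), (93, 2), (198, 2), (201, 5), (204, 11), (207, 11), (210, 11), (213, 6), (216, 11), (219, 9), (222, 13), (318, 2), (321, 7), (324, 8), (327, 9), (330, 10), (333, 8), (336, 9), (339, 10), (342, 3), (357, 1)]
cheek 471 -0.019824401539899703 0.0197734819564763 0.04718269000837634 0.05542090871264191
axle 0.2242556363926596 -0.0009262631484450774 0.07571827611407952 [0.47837997 0.08568107 0.22280908]
```

```bash
python3 -m handwheel '{"increments":[[0.01,0,-0.2,0,0,0,-1],[0.01,0,-0.4,0,0,0,-1],[0.01,0,-0.55,0,0,0,-1],[0.01,0,-0.65,0,0,0,-1],[0.01,0,-0.75,0,0,0,-1],[0.01,0,-0.82,0,0,0,-1],[0.01,0,-0.89,0,0,0,-1],[0.01,0,-0.96,0,0,0,-1],[0.01,0,-1.03,0,0,0,-1],[0.01,0,-1.1,0,0,0,-1],[0.01,0,-1.17,0,0,0,-1],[0.01,0,-1.2,0,0,0,-1]]}'
```

```text
time: 8.65
ee_pos: [0.5024, 0.0135, 0.1302]
tool_rot: [-180.0, -0.0, 109.1]
wrist_force: [-0.7, 0.3, -1.5]
finger_gap: 0.0394
grip_force: 30.0
```

```bash
python3 -m handwheel '{"increments":[[0,0,-0.06,0,0,0,-1],[0,0,-0.12,0,0,0,-1],[0,0,-0.18,0,0,0,-1],[0,0,-0.22,0,0,0,-1],[0,0,-0.25,0,0,0,-1],[0,0,-0.27,0,0,0,-1],[0,0,-0.28,0,0,0,-1]]}'; python3 -m handwheel '{"increments":[[0,0,-0.015,0,0,0,-1],[0,0,-0.03,0,0,0,-1],[0,0,-0.03,0,0,0,-1]]}'
```

```text
time: 9.52
ee_pos: [0.5026, 0.0135, 0.1138]
tool_rot: [180.0, 0.0, 109.1]
wrist_force: [-0.4, -0.0, -2.3]
finger_gap: 0.0392
grip_force: 30.0
time: 9.9
ee_pos: [0.5025, 0.0135, 0.1119]
tool_rot: [-180.0, -0.0, 109.1]
wrist_force: [-0.1, 0.4, -2.2]
finger_gap: 0.039
grip_force: 30.0
```

```bash
python3 -m handwheel '{"increments":[[0,0,-0.015,0,0,0,-1],[0,0,-0.02,0,0,0,-1],[0,0,-0.02,0,0,0,-1]]}'
```

```text
time: 10.28
ee_pos: [0.5027, 0.0135, 0.1115]
tool_rot: [180.0, 0.0, 109.1]
wrist_force: [-3.8, -0.0, 5.0]
finger_gap: 0.0389
grip_force: 30.0
```

```bash
python3 -m handwheel '{"increments":[[0,0,-0.01,0,0,0,-1],[0,0,-0.02,0,0,0,-1],[0,0,-0.02,0,0,0,-1]]}'
```

```text
time: 10.65
ee_pos: [0.5028, 0.0135, 0.1114]
tool_rot: [180.0, 0.0, 109.1]
wrist_force: [-7.5, 0.3, 12.7]
finger_gap: 0.0392
grip_force: 30.0
```

The axle has bottomed: force rises at TCP z 0.1115, against 0.1117 predicted. I'll ease off, release and retreat.

```bash
python3 -m handwheel '{"increments":[[-0.005,0,0.02,0,0,0,-1],[-0.005,0,0.02,0,0,0,0],[-0.005,0,0.02,0,0,0,1],[-0.005,0,0.02,0,0,0,1],[-0.005,0,0.02,0,0,0,1],[-0.005,0,0.02,0,0,0,1],[-0.005,0,0.3,0,0,0,1],[-0.005,0,0.8,0,0,0,1],[-0.005,0,1.6,0,0,0,1],[-0.005,0,2.4,0,0,0,1],[-0.005,0,2.4,0,0,0,1]]}'
python3 - <<'E'
from h import *
snap('wrist','w4');snap('top','top4')
d=np.load('w4.npz')['d']
ex=np.array([np.cos(np.radians(19.1)),np.sin(np.radians(19.1))]);ey=np.array([-ex[1],ex[0]])
P=np.array([dep('w4',u,v) for v in range(0,384,1) for u in range(150,400) if d[v,u]>0])
q=P[:,:2]-np.array([.5022,.0136]);x=q@ex;y=q@ey
for lo,hi in((.059,.073),(-.073,-.059),(-.04,.04)):
    k=(y>lo)&(y<hi)&(np.abs(x)<.03)&(P[:,2]>.11)&(P[:,2]<.17)
    if k.any(): 
        top=P[k,2]>np.percentile(P[k,2],80);print(lo,k.sum(),np.percentile(P[k,2],95).round(4),x[k][top].mean().round(4))
k=(np.abs(x)<.02)&(P[:,2]>.125)&(P[:,2]<.17);print(y[k].min(),y[k].max())
E
```

```text
time: 12.02
ee_pos: [0.505, 0.013, 0.2597]
tool_rot: [179.5, 0.3, 109.1]
wrist_force: [1.9, 0.1, -0.4]
finger_gap: 0.0918
grip_force: 0.0
0.059 179 0.1336 0.0006
-0.073 131 0.1335 -0.0
-0.04 3570 0.1482 0.0006
-0.07483688565291195 0.0744106894318894
```

Both axle ends read about 0.1335 at their tops (seated 0.134), so the roller is home. On to the head.

```bash
python3 -m handwheel '{"increments":[[-0.2,-0.7,0,0,0,9,1],[-0.4,-1.5,0,0,0,18,1],[-0.4,-2.3,0,0,0,27,1],[-0.4,-3.1,0,0,0,36,1],[-0.4,-3.9,0,0,0,45,1],[-0.4,-4.6,0,0,0,54,1],[-0.4,-5.1,0,0,0,63,1],[-0.4,-5.1,0,0,0,71,1],[-0.4,-5.1,0,0,0,71,1],[-0.4,-5.1,0,0,0,71,1]]}'
python3 - <<'E'
from h import *
snap('wrist','w5');snap('top','top5');print(get_state()['tool_rot'])
p=np.load('w5.npz');im,d=p['im'],p['d']
h=cv2.cvtColor(im,cv2.COLOR_RGB2HSV)
P=[];C=[]
for v in range(384):
    for u in range(512):
        if d[v,u]>0:
            X=dep('w5',u,v)
            if np.hypot(X[0]-.507,X[1]+.306)<.06: P.append(X);C.append((*h[v,u],u,v))
P=np.array(P);C=np.array(C)
t=P[(P[:,2]>.1)&(P[:,2]<.12)];print('top',len(t),(t[:,:2].min(0)+t[:,:2].max(0))/2,t[:,:2].max(0)-t[:,:2].min(0),np.median(t[:,2]))
c=(t[:,:2].min(0)+t[:,:2].max(0))/2
red=((C[:,0]<8)|(C[:,0]>172))&(C[:,1]>150)&(C[:,2]>80)&(P[:,2]<.035)&(P[:,2]>.005)
q=P[red][:,:2]-c;th=np.degrees(np.arctan2(q[:,1],q[:,0]))%360
hh=np.histogram(th,np.arange(0,361,10));print([(int(b),int(n)) for n,b in zip(*hh) if n])
for a in range(0,360,10):
    k=(th>=a)&(th<a+10)
    if k.sum()>3: print(a,np.median(P[red][k],0).round(4),C[red][k][:,3:].mean(0).round(1),np.hypot(*q[k].T).max().round(4))
x=im[120:330,150:360];cv2.imwrite('pics/v5.png',cv2.cvtColor(cv2.resize(im,(800,600),interpolation=2),cv2.COLOR_RGB2BGR))
E
```

```text
time: 13.38
ee_pos: [0.4779, -0.2918, 0.2527]
tool_rot: [179.9, -0.1, -180.0]
wrist_force: [-0.2, -0.2, 0.2]
finger_gap: 0.0916
grip_force: 0.0
Still running in the background as job /tmp/bash_jobs.1000/6a8488c1560e (pid 844). You'll get a notice when it ends.
```

View pics/v5.png

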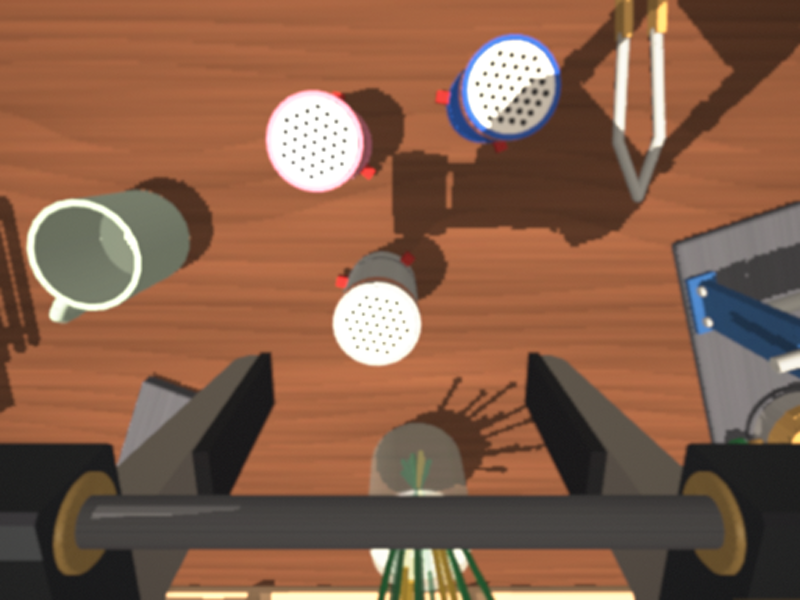

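The steel head's top is at (377,323), with red lugs at (342,282) and (408,259). The pink and blue look-alikes stay well apart.

```bash
cat /tmp/bash_jobs.1000/6a8488c1560e/stdout
```

```text
time: 13.38
ee_pos: [0.4779, -0.2918, 0.2527]
tool_rot: [179.9, -0.1, -180.0]
wrist_force: [-0.2, -0.2, 0.2]
finger_gap: 0.0916
grip_force: 0.0
[ 1.79972377e+02 -2.96465436e-02 -1.79920328e+02]
top 2375 [ 0.5061783  -0.30650145] [0.05595192 0.05503655] 0.10944537588560571
[(130, 29), (140, 23), (250, 29), (260, 18)]
130 [ 0.4824 -0.2836  0.0209] [262. 166.] 0.0366
140 [ 0.4797 -0.2873  0.0208] [259.4 163.7] 0.0365
250 [ 0.4976 -0.3378  0.021 ] [218.8 177.9] 0.0368
260 [ 0.5029 -0.3392  0.0208] [218.2 181.6] 0.0367
```

Run:
```python
from h import *
s=.64
c=tri(('w5',377*s,323*s),('top5',529*s,336*s));print('top',c,atz('w5',377*s,323*s,.11))
c=atz('w5',377*s,323*s,.11)
for u,v in((342,282),(408,259)):
    a=atz('w5',u*s,v*s,.020);q=(a-c)[:2];print(a.round(4),np.hypot(*q),np.degrees(np.arctan2(q[1],q[0]))%360)
```

```text
top [ 0.5067342  -0.30654905  0.10728156] [ 0.5056371  -0.30617579  0.11      ]
[ 0.5013 -0.3382  0.02  ] 0.0323220449108674 262.2039064557968
[ 0.4822 -0.2847  0.02  ] 0.0317663215279654 137.41909971337267
```

```bash
python3 -m handwheel '{"increments":[[0.47,-0.24,-0.6,0,0,0,1],[0.47,-0.24,-1.4,0,0,0,1],[0.47,-0.24,-2.1,0,0,0,1],[0.47,-0.24,-2.6,0,0,0,1],[0.47,-0.24,-3,0,0,0,1],[0.47,-0.24,-3.2,0,0,0,1],[0.47,-0.24,-3.2,0,0,0,1]]}'
```

```text
time: 14.35
ee_pos: [0.5062, -0.3064, 0.0611]
tool_rot: [180.0, -0.1, -179.9]
wrist_force: [-0.8, 0.6, 0.4]
finger_gap: 0.0922
grip_force: 0.0
```

```bash
python3 -m handwheel '{"increments":[[0,0,0,0,0,0,-1],[0,0,0,0,0,0,-1],[0,0,0,0,0,0,-1],[0,0,0,0,0,0,-1],[0,0,0,0,0,0,-1],[0,0,0,0,0,0,-1],[0,0,0,0,0,0,-1]]}'; python3 -m handwheel '{"increments":[[0,0,0.2,0,0,0,-1],[0,0,0.5,0,0,0,-1],[0,0,1,0,0,0,-1],[0,0,1.7,0,0,0,-1],[0,0,2.4,0,0,0,-1],[0,0,2.4,0,0,0,-1]]}'
```

```text
time: 15.22
ee_pos: [0.5067, -0.307, 0.062]
tool_rot: [-180.0, 0.0, -179.9]
wrist_force: [0.1, 1.4, 3.9]
finger_gap: 0.0558
grip_force: 30.0
time: 15.98
ee_pos: [0.5085, -0.3088, 0.2105]
tool_rot: [-179.6, 0.4, -179.9]
wrist_force: [0.2, 0.4, -4.3]
finger_gap: 0.0556
grip_force: 30.0
```

```bash
python3 -m handwheel '{"increments":[[0,0.8,0.3,0,0,0,-1],[0,1.6,0.4,0,0,-7,-1],[0.2,2.4,0.4,0,0,-14,-1],[0.6,3.2,0.4,0,0,-22,-1],[1,4,0.4,0,0,-30,-1],[1.5,4.8,0.4,0,0,-38,-1],[2,5.5,0.4,0,0,-46,-1],[2.13,6.1,0.4,0,0,-49.3,-1],[2.13,6.1,0.2,0,0,-49.3,-1],[2.13,6.1,0,0,0,-49.3,-1],[2.13,6.1,0,0,0,-49.3,-1],[2.13,6.1,0,0,0,-49.3,-1]]}'
python3 - <<'E'
from h import *
snap('wrist','w6');snap('top','top6');snap('side','side6');s=get_state();print(s['ee_pos'],s['tool_rot'])
a=cv2.imread('pics/w6.png');cv2.imwrite('pics/v6.png',cv2.resize(a,(800,600),interpolation=2))
E
```

```text
time: 17.48
ee_pos: [0.6342, 0.0581, 0.2055]
tool_rot: [-180.0, -0.0, 130.7]
wrist_force: [0.2, 0.6, -3.0]
finger_gap: 0.0558
grip_force: 30.0
[0.63459557 0.05854047 0.20632705] [1.79953442e+02 5.12389732e-02 1.30782786e+02]
```

View pics/v6.png

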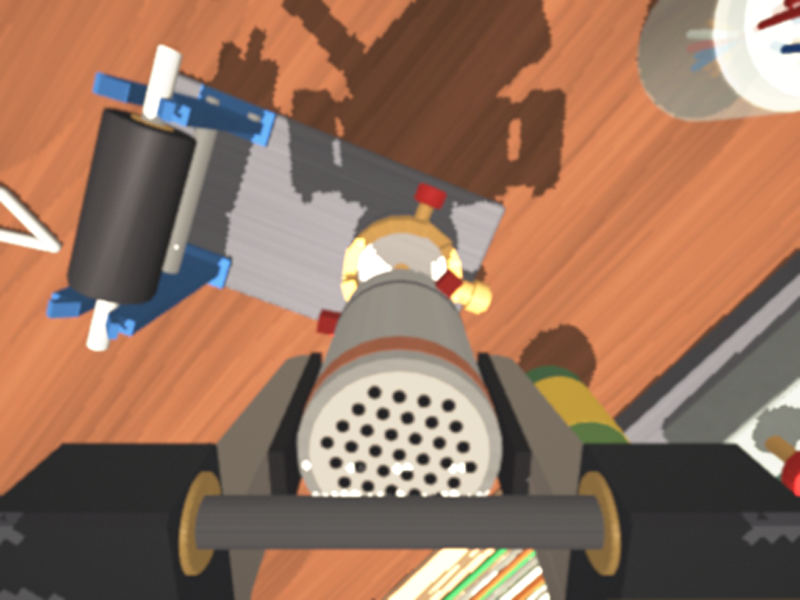

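The head is held above the collar, with red lugs at about (450,284) and (328,322). The roller sits in both slots. Now I'll check the lug bearings.

Run:
```python
from h import *
s=.64;c=np.array([.6346,.0586])
im=np.load('w6.npz')['im'];d=np.load('w6.npz')['d'];h=cv2.cvtColor(im,cv2.COLOR_RGB2HSV)
m=((h[...,0]<8)|(h[...,0]>172))&(h[...,1]>150)&(h[...,2]>70)
n,l,st,ce=cv2.connectedComponentsWithStats(m.astype(np.uint8))
for i in range(1,n):
    if st[i,4]>20 and 170<ce[i][0]<330 and 100<ce[i][1]<260:
        X=np.array([dep('w6',u,v) for v,u in np.argwhere(l==i) if d[v,u]>0]);x=np.median(X,0);q=X[:,:2]-c;q=q[np.hypot(*q.T)>.031]
        print(ce[i].round(1),st[i,4],x.round(4),np.degrees(np.arctan2(*(x[:2]-c)[::-1]))%360,np.hypot(*(x[:2]-c)),len(q),np.degrees(np.arctan2(q[:,1],q[:,0])).mean()%360 if len(q) else '')
```

```text
[275. 125.] 203 [0.616  0.1096 0.0353] 110.05880318657289 0.05424850361037414 202 109.8243408533553
[286.9 181.2] 136 [0.6338 0.0907 0.1646] 91.41072159432669 0.03206603150043132 85 91.3897767110564
[208.9 206.6] 153 [0.6057 0.0427 0.1642] 208.7542717417897 0.03294914743222862 123 210.56214040209525
```

```bash
python3 -m handwheel '{"increments":[[0,0.015,-0.2,0,0,-0.5,-1],[0,0.015,-0.5,0,0,-0.5,-1],[0,0.015,-0.8,0,0,-0.5,-1],[0,0.015,-1,0,0,-0.5,-1],[0,0.015,-1.15,0,0,-0.5,-1],[0,0.015,-1.25,0,0,-0.5,-1],[0,0.015,-1.25,0,0,-0.5,-1],[0,0.015,-1.25,0,0,-0.5,-1]]}'; python3 -m handwheel '{"increments":[[0,0,-0.06,0,0,0,-1],[0,0,-0.12,0,0,0,-1],[0,0,-0.18,0,0,0,-1],[0,0,-0.2,0,0,0,-1],[0,0,-0.2,0,0,0,-1]]}'
```

```text
time: 18.62
ee_pos: [0.6348, 0.06, 0.1313]
tool_rot: [180.0, 0.1, 130.3]
wrist_force: [0.4, 0.5, -3.7]
finger_gap: 0.0557
grip_force: 30.0
time: 19.25
ee_pos: [0.6342, 0.06, 0.1184]
tool_rot: [-180.0, -0.0, 130.3]
wrist_force: [-0.4, -1.1, -3.5]
finger_gap: 0.0555
grip_force: 30.0
```

Foot is inside the collar by about 5 mm with no contact. I'll go on slowly.

```bash
python3 -m handwheel '{"increments":[[0,0,-0.04,0,0,0,-1],[0,0,-0.08,0,0,0,-1],[0,0,-0.1,0,0,0,-1],[0,0,-0.1,0,0,0,-1]]}'; python3 -m handwheel '{"increments":[[0,0,-0.02,0,0,0,-1],[0,0,-0.04,0,0,0,-1],[0,0,-0.06,0,0,0,-1],[0,0,-0.06,0,0,0,-1]]}'
```

```text
time: 19.75
ee_pos: [0.6341, 0.06, 0.1124]
tool_rot: [-180.0, -0.0, 130.3]
wrist_force: [0.1, -0.4, -4.1]
finger_gap: 0.0556
grip_force: 30.0
time: 20.25
ee_pos: [0.6341, 0.06, 0.1088]
tool_rot: [-180.0, -0.0, 130.3]
wrist_force: [-0.6, -0.4, -4.5]
finger_gap: 0.0557
grip_force: 30.0
```

```bash
python3 -m handwheel '{"increments":[[0,0,-0.03,0,0,0,-1],[0,0,-0.06,0,0,0,-1],[0,0,-0.08,0,0,0,-1],[0,0,-0.08,0,0,0,-1]]}'; python3 -m handwheel '{"increments":[[0,0,-0.02,0,0,0,-1],[0,0,-0.03,0,0,0,-1],[0,0,-0.03,0,0,0,-1]]}'
```

```text
time: 20.75
ee_pos: [0.6341, 0.06, 0.104]
tool_rot: [-180.0, -0.0, 130.3]
wrist_force: [-0.4, -0.3, -4.1]
finger_gap: 0.0557
grip_force: 30.0
time: 21.12
ee_pos: [0.6342, 0.06, 0.1023]
tool_rot: [-180.0, -0.0, 130.3]
wrist_force: [0.9, -0.4, -3.0]
finger_gap: 0.0552
grip_force: 30.0
```

```bash
python3 -m handwheel '{"increments":[[0,0,-0.01,0,0,0,-1],[0,0,-0.02,0,0,0,-1],[0,0,-0.02,0,0,0,-1]]}'
```

```text
time: 21.5
ee_pos: [0.6345, 0.06, 0.102]
tool_rot: [180.0, 0.0, 130.3]
wrist_force: [-2.5, 0.0, 2.7]
finger_gap: 0.0557
grip_force: 30.0
```

```bash
python3 -m handwheel '{"increments":[[0,0,-0.01,0,0,0,-1],[0,0,-0.02,0,0,0,-1],[0,0,-0.02,0,0,0,-1]]}'
```

```text
time: 21.88
ee_pos: [0.6346, 0.06, 0.1019]
tool_rot: [180.0, 0.0, 130.3]
wrist_force: [-5.5, -0.3, 7.9]
finger_gap: 0.0554
grip_force: 30.0
```

It bottomed at the expected height (TCP 0.102, so foot at about 0.040). I'll release, retreat and check.

```bash
python3 -m handwheel '{"increments":[[0,0,0.02,0,0,0,-1],[0,0,0.02,0,0,0,0],[0,0,0.02,0,0,0,1],[0,0,0.02,0,0,0,1],[0,0,0.02,0,0,0,1],[0,0,0.02,0,0,0,1],[0,0,0.3,0,0,0,1],[0,0,0.8,0,0,0,1],[0,0,1.5,0,0,0,1],[0,0,2.3,0,0,0,1],[-1,0,2.8,0,0,0,1],[-1.5,0,2.8,0,0,0,1],[-1.5,0,2.8,0,0,0,1]]}'
python3 - <<'E'
from h import *
snap('wrist','w7');snap('side','side7');print(get_state()['ee_pos'])
z=np.load('w7.npz');d=z['d'];K=np.array([[z['fx'],0,z['cx']],[0,z['fy'],z['cy']],[0,0,1]],float)
g=np.argwhere(d>0);uv=cv2.undistortPoints(g[:,::-1].astype(float).reshape(-1,1,2),K,z['distortion'])[:,0]
dd=d[g[:,0],g[:,1]][:,None];P=np.c_[uv*dd,dd]@z['world_from_camera'][:3,:3].T+z['world_from_camera'][:3,3]
k=(np.hypot(P[:,0]-.6345,P[:,1]-.0595)<.045)&(P[:,2]>.143)&(P[:,2]<.165)
t=P[k];print('head top',k.sum(),(t.min(0)+t.max(0))/2,np.ptp(t,axis=0));A=np.c_[t[:,:2]-t[:,:2].mean(0),np.ones(len(t))];print('plane',np.linalg.lstsq(A,t[:,2],rcond=None)[0])
ex=np.array([np.cos(np.radians(19.1)),np.sin(np.radians(19.1))]);q=P[:,:2]-[.5022,.0136];x=q@ex;y=q@[-ex[1],ex[0]]
for lo,hi in((.059,.073),(-.073,-.059)):
    k=(y>lo)&(y<hi)&(abs(x)<.02)&(P[:,2]>.11)&(P[:,2]<.17);print('axle top',k.sum(),np.percentile(P[k,2],95) if k.any() else '')
a,b=cv2.imread('pics/w7.png'),cv2.imread('pics/side7.png')[120:290,180:330]
cv2.imwrite('pics/v7.png',np.hstack([cv2.resize(a,(480,360)),cv2.resize(b,(318,360))]))
E
```

```text
time: 23.5
ee_pos: [0.5434, 0.0602, 0.27]
tool_rot: [179.9, 0.1, 130.3]
wrist_force: [1.4, 0.3, 0.2]
finger_gap: 0.0922
grip_force: 0.0
[0.54481019 0.0599583  0.26898682]
head top 1877 [0.63370573 0.06041319 0.14732761] [0.05410611 0.05577387 0.00864778]
plane [ 0.02220257 -0.0098892   0.14929759]
axle top 162 0.13352747462946687
axle top 33 0.13324022054008727
```

View pics/v7.png

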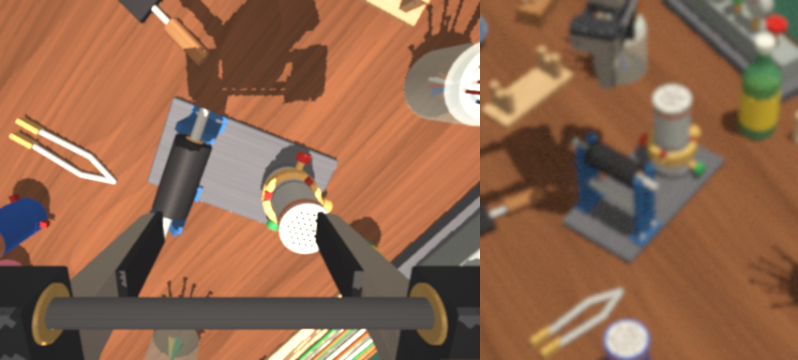

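The head stands upright in the collar at (305,228) with its top at 0.149 m and lugs in the notches. The roller lies in both slots at (182,180), and the arm is clear, so I'm handing in.

```bash
python3 -c "
from plant import job_done;print(job_done())"
```

```text
the job is handed in; nothing more can be done
None
```

The head is seated upright in the collar with its lugs in the notches, and the roller is bottomed in both slots. Both parts are released, the bystanders and look-alikes were not handled, and I handed the job in at about 24 s on the robot clock; the hand-in call returned no verdict.

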